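# Find the high spot of an eccentric shaft with a dial indicator

### The arm

A 6-joint arm with a two-finger parallel gripper is mounted at the origin on the work surface; the furniture and walls round the work are solid. World frame = base frame: x ahead of the robot, y to its left, z up, the work surface at z = 0. Lengths are in m, angles in rad, forces in N, time in s.
With the tool pointing down it reaches from about 0.3 to 0.875 m from the base axis. Payload 6.4 kg.
Tool frame: the origin (TCP) lies between the finger pads; the fingertips stand 25 mm ahead of it and the grasp point (between the pads) lies 6 mm ahead of it; z points along the fingers, y is the line along which they close (so a half turn about z gives the same grasp; the last joint's range is limited). The gripper opens to 85 mm and grips with 20 to 120 N. Pads are 22 mm wide; open, the fingers measure 114 mm over their backs; the gripper's body (76 mm by 85 mm) begins 54 mm behind the grasp point. The pads swing forward as they close: fully open they stand 13 mm farther back than shut.
Start: joints at [-1.425, 0.181, 1.607, -0, 1.354, -0.206], TCP at [0.198, -0.54, 0.256] pointing down, gripper open.
Joint ranges: [-2.99, 2.99], [-0.89, 2.07], [0.3, 2.58], [-1.14, 4.28], [0, 2.63], [-3.12, 3.12]. Speed limits (rad/s): [2.57, 2.57, 3.01, 3.14, 3.14, 3.14].

### API

Orientations are given as a rotation vector (axis times angle).
In Python, from station import * gives the robot as it stands. The module is installed in compiled form; this text tells all that it offers.
- The arm moves only by the tool step_arm, never from a script. Its argument "increments" is one flat list of numbers, 7 for each row, row after row: the finger opening in m, from 0 to 0.0854, then the shift along the world's x, y, z in m, then the turn, a rotation vector about the world's x, y, z in rad. A call has 1 to 12 rows; each row shifts and turns the commanded pose from where the row before left it; what a row does not reach is not made up. A row lasts 1/8 s, in which the tool goes at most 62.5 mm and 10.7 degrees, less where a joint would pass 70% of its speed; a pose out of reach is approached as far as the arm can. A call is refused whole if a number of a shift passes 0.0625 or a number of a turn 0.188, either way. A call with a gripper value outside its range is refused whole. The fingers move at their own pace and stop on an object; "squeeze" is the grip in N (left out, the last holds). Time passes only in rows, so rows that do not move let the fingers close. It gives the time, the measured TCP pose, the force, the opening and the grip force at its end, in the units of the state.
- sense(): the state, without advancing time (a new reading comes with each control period).
- grab_frame(name): name is "side" or "top"; returns (picture, depth): 384x512x3 uint8, blue, green, red; 384x512 float32, m along the optical axis (not along the pixel's ray), 0 where there is no reading.
- get_calibration(name): a dict with "camera_matrix" (3x3 intrinsics, pixels), "R" (3x3) and "t" (3): a world point X has camera coordinates R X + t. Camera axes: x right, y down, z forward; pixel columns grow to the right and rows downward; lengths in m; the calibration is good to about 2 mm. A picture is of the moment at which its call begins. get_calibration takes no time and is no camera call.
- close_job(): hands the job in; it is judged then, once.
The state is a dict: "time": time; "joints": joint angles; "qvel": joint speeds; "joint_torque": joint torques, N m; "eef_pos": TCP position; "eef_rot": TCP orientation; "contact_force": force on the tool from outside, world axes, zero at the start; "wrist_torque": the same for the moment, N m; "grip_width": finger opening in m; "grasp_force": force on a finger pad.
Only numpy, scipy, OpenCV 4.12 (cv2) and the standard library are available. Lean on these libraries where they do the work, as an engineer would, in place of code of your own. Each camera call takes 0.05 s, during which the arm holds its last target. There are 200 camera calls.

### The job

The shaker's drive shaft lies in the V-blocks of the checking fixture with its disc running out of true. Push the dial indicator gently down its column (there is a knob on its arm) until the plunger rests on the disc and is pressed in about 4 mm, then turn the shaft (it has a crank) until the high spot of the disc stands under the plunger, where the needle reads highest, and leave it there. Keep the shaft bedded in the V-blocks, do not ram the plunger, and leave the glassware and other things around alone.

Things in the scene. Friction and masses are not known exactly. Their poses are not given: they have to be found in the camera images.
- fixture: Grey checking fixture fixed to the desk. Origin on the desk, mid base plate (90x210 mm); x away from the robot at yaw 0, y along the shaft away from its crank. Steel V-blocks 56 mm wide at y = -65 and +65 mm bed the shaft, axis level, 100 mm up. On a round column (top 256 mm up) at x = +85 mm slides a dial indicator: dial 56 mm dia., facing -x, above x = y = 0, centre 216 mm up at the slide's top.
- axis_end (a point): Point fixed in the fixture, on the axis of the shaft as bedded, at fixture x = 0, y = -151 mm, z = 100 mm: the centre of the circle on which the crank grip's centre travels.
- shaft: Steel shaft 16x228 mm, 0.8 kg, loose in the V-blocks; origin mid-length on its axis, y along it. Crank at the -y end, its pin towards body +z (up at the start). Mid-shaft a round disc, 52 mm dia., 16 mm wide, is clamped 5 mm off centre, direction unknown (60 to 180 degrees from the top at the start, either side), and turns with it. Turning takes 1 to 3 N at the grip; it stays where left.
- crank_grip (a point): Centre of the crank's black round grip: a sleeve 11 mm dia., 46 mm long, parallel to the shaft, spinning freely on its pin, 28 mm from the shaft's axis. Pinch it from above across its thickness and carry it round the circle; the crank's web lies 23 mm from this point towards the disc, the grip's outer end is free.
- knob_top (a point): Top face centre of the black knob (cap 26 mm dia., 10 mm thick, on a 12 mm stem) on the indicator's arm, at fixture x = +45 mm, behind the dial. Pushed down, it slides the indicator down the column, at most 45 mm from the slide's top (knob then 230 mm up); pulled, up. The slide drags (2 to 4 N downward, plus the plunger's spring) and stays where left.
- plunger: The indicator's sprung plunger: 6 mm steel stem with an 8 mm ball tip, moving up and down below the dial. Its spring gives 0.8 N as it begins to move and 0.2 N more per mm pressed in; travel 20 mm, then rigid. Body origin lies far below the stem: use point plunger_tip.
- plunger_tip (a point): Lowest point of the plunger's ball tip, above the shaft's middle. Not pressed in, it is 65 mm below the centre of the dial and 75 mm below the top face of the knob. It stands 131 mm above the desk when it rests on the disc's high spot, 121 mm on its low spot.
- needle (a joint): Black needle on the white dial face. 0 rad (pointing to lower left as the robot sees it) with the plunger free; it turns clockwise 0.27 rad for each mm that the plunger is pressed in.
- vial_a: Small sample vial with a screw cap, 27 mm dia., 60 mm tall, bystander; origin under its middle
- beaker: Small glass beaker, 54 mm dia., 67 mm tall, bystander; origin under its middle
- bottle: Small amber reagent bottle, 52 mm dia., 109 mm tall, bystander; origin under its middle
- timer: Flat white lab timer, 66 x 63 x 18 mm, bystander; origin under its middle
- dish: Shallow round culture dish, 91 mm dia., 15 mm tall, bystander; origin under its middle
- pen: Pen lying flat, 145 mm long, bystander; origin under its middle
- vial_b: Small sample vial with a screw cap, 27 mm dia., 60 mm tall, bystander; origin under its middle

How it is judged:
By the outcome, as a careful person would: the job done as asked, in the order asked, and still so for the second after the job is handed in, with the robot touching nothing.
It also fails if it takes over 64 s, if anything falls off the work surface, if the arm or the gripper's body presses on something with over 40 N, if the wrist force passes 120 N, or if a joint passes its speed limit or range.

## Working session

There is one attempt and no reset: what is moved stays moved. The work goes in short steps, Python scripts to look and compute and a tool call to move; the robot and the scene stay as the last step left them, time stands still between calls to the robot, and variables do not carry over. Pictures are saved under pics/ and viewed, at most 13 in all, crops included, and the job is handed in when it is done.

Besides the shell and the picture viewer there is one more tool, called after ">>>" by a JSON object that holds its "fn" and its "kwargs". step_arm: Moves the arm, as the interface text tells. Its arguments: {"type":"object","properties":{"increments":{"type":"array","items":{"type":"number"}},"squeeze":{"type":"number"}},"required":["increments"]}

```bash
mkdir -p pics; python3 - <<'E'
from station import *
import cv2,numpy as np
for n in("side","top"):
    p,d=grab_frame(n);cv2.imwrite(f"pics/{n}0.png",p);np.save(f"{n}0.npy",d)
    c=get_calibration(n);print(n,c["camera_matrix"].round(1).tolist(),(-c["R"].T@c["t"]).round(3),c["R"].round(3).tolist())
s=sense();print(s["time"],s["eef_pos"],s["eef_rot"],s["contact_force"])
E
```

```text
side [[476.8, 0.0, 251.8], [0.0, 476.8, 196.4], [0.0, 0.0, 1.0]] [0.081 0.999 0.854] [[-0.844, -0.537, 0.005], [-0.312, 0.483, -0.818], [0.437, -0.692, -0.575]]
top [[440.1, 0.0, 256.3], [0.0, 440.1, 192.7], [0.0, 0.0, 1.0]] [0.505 0.141 1.319] [[-0.0, -1.0, -0.005], [-0.994, 0.001, -0.11], [0.11, 0.005, -0.994]]
0.1 [ 0.19810179 -0.53932485  0.25545772] [-3.09156704e+00 -5.49510274e-01 -1.25803322e-04] [ 0.52309751  0.42138224 -0.02491068]
```

View pics/side0.png

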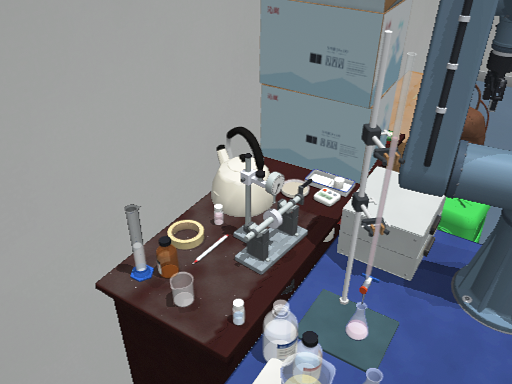

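View pics/top0.png

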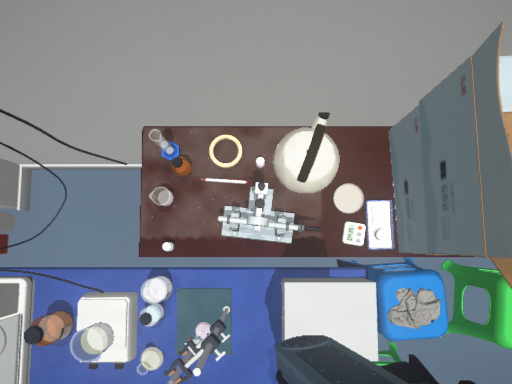

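The fixture is at about (258,222) in the top view, with the crank at about (310,228) pointing to the right (-y). In the side view it is at about (270,230) and the dial at (276,183). I'll enlarge both.

```bash
python3 - <<'E'
import cv2,numpy as np
t=cv2.imread("pics/top0.png")[170:255,210:340];s=cv2.imread("pics/side0.png")[160:280,215:345]
cv2.imwrite("pics/t1.png",cv2.resize(t,None,fx=6,fy=6,interpolation=2));cv2.imwrite("pics/s1.png",cv2.resize(s,None,fx=5,fy=5,interpolation=2))
E
cat > h.py <<'E'
from station import *
import cv2,numpy as np
def ray(n,u,v):
    c=get_calibration(n);R=c["R"];o=-R.T@c["t"];d=R.T@np.linalg.inv(c["camera_matrix"])@[u,v,1.];return o,d
def plane(n,u,v,z):
    o,d=ray(n,u,v);return o+d*(z-o[2])/d[2]
def proj(n,X):
    c=get_calibration(n);q=c["camera_matrix"]@(c["R"]@np.array(X)+c["t"]);return (q[:2]/q[2]).round(1)
def cross(a,b):
    (o,d),(p,e)=ray("top",*a),ray("side",*b)
    s=np.linalg.lstsq(np.array([d,-e]).T,p-o,rcond=None)[0];A,B=o+d*s[0],p+e*s[1];return (A+B)/2,np.linalg.norm(A-B)
def pt(n,u,v,D):
    o,d=ray(n,u,v);return o+d*D[v,u]
E
```

```text
(no output)
```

View pics/t1.png

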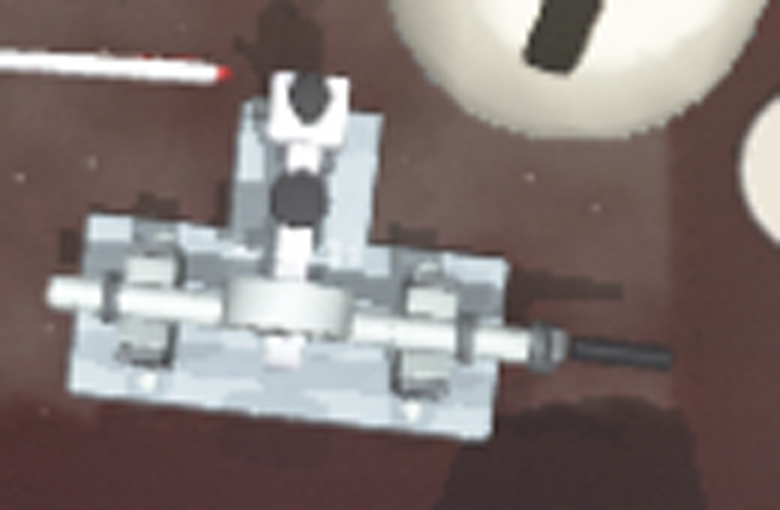

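View pics/s1.png

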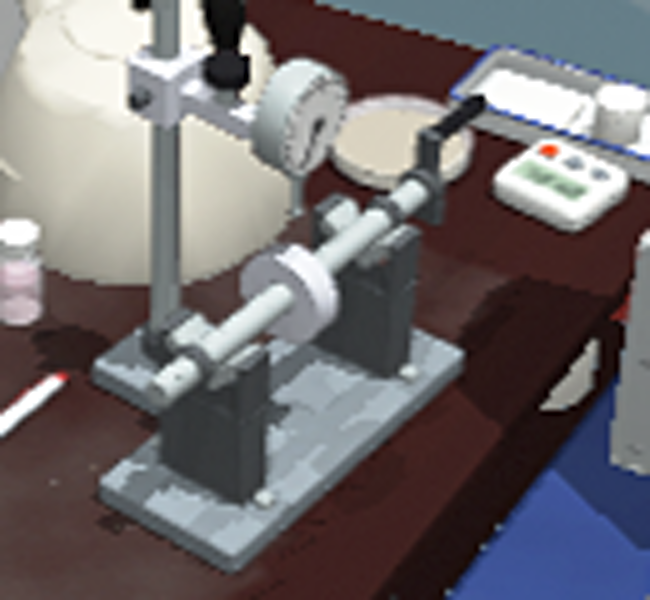

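The top crop shows the knob at (259.8,202.8), the grip from (305,228) to (321.7,229.5), and base corners at (224.7,206), (294.7,213), (292,243) and (221.5,235.5). The side crop shows the knob at (260.5,173), the dial at (275.5,183.5) and the disc at about (273,218). Next I'll turn these into positions.

```bash
python3 - <<'E'
from h import *
T=np.load("top0.npy");S=np.load("side0.npy")
np.set_printoptions(precision=4,suppress=True)
print("desk",pt("top",200,225,T),pt("top",330,200,T))
cs=[plane("top",*p,.012) for p in[(224.7,206),(294.7,213),(292,242.8),(221.5,235.5)]]
print(np.array(cs));c=np.mean(cs,0);v=cs[1]+cs[2]-cs[0]-cs[3];u=-v/np.linalg.norm(v);yaw=np.arctan2(-u[0],u[1]);print("centre",c,"yaw",yaw)
print("knob depth",[pt("top",259+i,202+j,T) for i in(0,1) for j in (0,1)],"cross",cross((259.8,201.5),(260.7,171.5)))
print("grip depth",[pt("top",x,228+(x>313),T) for x in range(304,324,2)])
R=np.array([[np.cos(yaw),-np.sin(yaw)],[np.sin(yaw),np.cos(yaw)]])
for nm,p in dict(grip=(0,-.151,.128),gend=(0,-.174,.128),knob=(.045,0,.226),knob2=(.045,0,.275),dial=(0,0,.216),coltop=(.085,0,.256),shend=(0,.114,.1),disc=(0,0,.1)).items():
    w=np.r_[R@p[:2]+c[:2],p[2]];print(nm,w,proj("top",w),proj("side",w))
print("kettle",pt("top",305,195,T) ,pt("top",300,130,T),pt("top",285,185,T),pt("top",320,120,T))
E
```

```text
desk [ 0.5535  0.3166 -0.0012] [ 0.6287 -0.0743 -0.003 ]
[[0.6095 0.242  0.012 ]
 [0.5885 0.0337 0.012 ]
 [0.5005 0.0425 0.012 ]
 [0.522  0.2507 0.012 ]]
centre [0.5551 0.1422 0.012 ] yaw -0.10147457974215437
knob depth [array([0.6027, 0.14  , 0.2211]), array([0.6001, 0.14  , 0.2221]), array([0.6026, 0.1375, 0.2222]), array([0.6004, 0.1375, 0.2193])] cross (array([0.602 , 0.137 , 0.2221]), np.float64(0.004231790542986057))
grip depth [array([0.5404, 0.019 , 0.1329]), array([0.5405, 0.0134, 0.1302]), array([0.5404, 0.0083, 0.1335]), array([0.5403, 0.0032, 0.1356]), array([ 0.5404, -0.0024,  0.1336]), array([ 0.5377, -0.0078,  0.1331]), array([ 0.5378, -0.0133,  0.132 ]), array([ 0.5378, -0.0186,  0.1324]), array([ 0.5379, -0.0246,  0.1276]), array([ 0.5414, -0.0481,  0.0014])]
grip [ 0.5398 -0.008   0.128 ] [313.8 228.3] [306.2 183.4]
gend [ 0.5375 -0.0309  0.128 ] [322.3 229.1] [310.7 179.8]
knob [0.5999 0.1377 0.226 ] [259.9 203. ] [260.5 170.4]
knob2 [0.5999 0.1377 0.275 ] [260.  201.2] [260.8 153.3]
dial [0.5551 0.1422 0.216 ] [258.1 221.1] [275. 180.]
coltop [0.6397 0.1336 0.256 ] [261.6 185.6] [247.9 154.9]
shend [0.5667 0.2556 0.1   ] [217.2 218.9] [245.9 240. ]
disc [0.5551 0.1422 0.1   ] [258.2 223. ] [273.5 217.6]
kettle [0.6436 0.0012 0.0001] [0.8202 0.0228 0.0917] [0.6708 0.0626 0.0247] [ 0.8408 -0.0303  0.1219]
```

```bash
python3 - <<'E'
from h import *
T=np.load("top0.npy")
np.set_printoptions(precision=2,suppress=True)
vs,us=np.mgrid[0:384:1,0:512:1]
c=get_calibration("top");K=c["camera_matrix"];P=np.stack([(us-K[0,2])/K[0,0]*T,(vs-K[1,2])/K[1,1]*T,T],-1)
W=(P-c["t"])@c["R"]
# max height per 5cm cell
print("z max map cm; rows x 0.1..0.9, cols y .4..-.5")
ys=np.arange(.4,-.55,-.05)
print("      ",(ys*100).round().astype(int))
for x in np.arange(.0,.9,.05):
    print("%.2f"%x,[int(100*W[...,2][m].max()) if (m:=(abs(W[...,0]-x)<.025)&(abs(W[...,1]-y)<.025)&(T>0)).any() else None for y in ys])
E
```

```text
z max map cm; rows x 0.1..0.9, cols y .4..-.5
       [ 40  35  30  25  20  15  10   5   0  -5 -10 -15 -20 -25 -30 -35 -40 -45
 -50]
0.00 [None, None, None, None, None, None, None, None, None, None, None, None, None, None, -49, -49, -49, -53, -73]
0.05 [None, None, None, None, None, None, None, None, None, None, None, None, None, None, -15, -11, -11, -58, -73]
0.10 [0, 0, 0, 0, 0, 0, 0, None, None, None, None, None, None, None, -19, -14, -13, -76, None]
0.15 [3, 0, 0, 0, 0, 0, 0, None, None, None, None, None, None, None, -33, -31, -31, -31, -31]
0.20 [3, 1, 2, 2, 1, 0, 39, 1, None, None, 15, 15, None, None, -31, -29, -28, -28, -31]
0.25 [1, 2, 51, 45, 1, 0, 47, 56, 15, 15, 15, 15, None, None, -30, -28, -25, -25, -26]
0.30 [8, 2, 46, 63, 46, 0, 46, 60, 63, 65, 65, 15, None, None, -31, -29, -25, -25, -26]
0.35 [15, 2, 2, 46, 1, 0, 0, 15, 15, 15, 15, 15, None, None, -31, -30, -28, -27, -27]
0.40 [15, 0, 0, 0, 0, 0, 13, 15, 15, 15, 15, 15, 0, -75, -34, -31, -31, -31, -31]
0.45 [0, 0, 0, 0, 0, 0, 0, 0, 0, 1, 0, 0, 0, 59, 57, 0, 0, 0, 0]
0.50 [6, 0, 0, 2, 2, 2, 11, 10, 0, 0, 2, 2, 3, 64, 54, None, None, None, None]
0.55 [0, 0, 0, 11, 11, 23, 22, 13, 13, 13, 2, 2, 3, 64, None, None, None, None, None]
0.60 [6, 0, 0, 9, 11, 22, 20, 10, 0, 0, 2, 2, 2, 66, None, None, None, None, None]
0.65 [7, 0, 0, 0, 0, 26, 21, 19, 20, 9, 2, 2, 2, 67, None, None, None, None, None]
0.70 [11, 11, 1, 1, 1, 0, 8, 23, 24, 13, 8, 1, 66, 66, 60, None, None, None, None]
0.75 [20, 11, 3, 2, 2, 6, 10, 13, 24, 13, 9, 0, 66, 66, 60, None, None, 27, None]
0.80 [20, 0, 2, 3, 3, 0, 8, 13, 23, 22, 7, 0, 0, 67, 57, None, None, 27, None]
0.85 [70, 70, 70, 70, 70, 70, 70, 70, 70, 70, 70, 70, 70, 70, 62, 53, None, None, None]
```

```bash
python3 - <<'E'
from h import *
np.set_printoptions(precision=2,suppress=True)
print("rod bases",plane("side",345,300,.01),plane("side",366,290,.1),plane("side",366,290,.01))
S=np.load("side0.npy")
for u,v in[(388,36),(382,80),(375,120),(355,240),(411,56),(400,120),(372,280),(370,130),(360,205)]:
    w=S[v-1:v+2,u-2:u+3];print((u,v),min((pt("side",u+i,v+j,S) for i in range(-2,3) for j in(-1,0,1) if S[v+j,u+i]>0),key=lambda p:-p[1]) )
for n in("top","side"):
    D=np.load(n+"0.npy");c=get_calibration(n);K=c["camera_matrix"];vs,us=np.mgrid[0:384,0:512]
    W=(np.stack([(us-K[0,2])/K[0,0]*D,(vs-K[1,2])/K[1,1]*D,D],-1)-c["t"])@c["R"];W=W[(D>0)]
    for a in np.arange(.2,1.1,.1):
        m=W[(W[:,2]>a)&(W[:,2]<a+.1)&(W[:,0]<.42)&(W[:,1]>-.5)]
        L=m[m[:,1]>.14];A=m[m[:,1]<=.14]
        f=lambda q:(len(q),q.min(0)[:2],q.max(0)[:2]) if len(q) else 0
        print(n,a.round(1),"rod",f(L),"arm",f(A))
E
```

```text
rod bases [0.31 0.22 0.01] [0.26 0.25 0.1 ] [0.28 0.17 0.01]
(388, 36) [0.31 0.24 0.63]
(382, 80) [0.31 0.24 0.55]
(375, 120) [0.31 0.24 0.48]
(355, 240) [0.31 0.24 0.21]
(411, 56) [0.25 0.31 0.63]
(400, 120) [0.25 0.31 0.53]
(372, 280) [0.25 0.28 0.16]
(370, 130) [0.31 0.25 0.47]
(360, 205) [0.31 0.25 0.3 ]
top 0.2 rod (84, array([0.23, 0.21]), array([0.33, 0.3 ])) arm (84, array([ 0.27, -0.01]), array([0.29, 0.1 ]))
top 0.3 rod (425, array([0.24, 0.21]), array([0.33, 0.32])) arm (1018, array([ 0.22, -0.03]), array([0.3 , 0.11]))
top 0.4 rod (801, array([0.24, 0.21]), array([0.33, 0.32])) arm (1268, array([ 0.23, -0.05]), array([0.3, 0.1]))
top 0.5 rod (125, array([0.25, 0.23]), array([0.32, 0.3 ])) arm (1456, array([ 0.26, -0.07]), array([0.3 , 0.07]))
top 0.6 rod (100, array([0.31, 0.23]), array([0.32, 0.24])) arm (556, array([ 0.28, -0.08]), array([0.3 , 0.04]))
top 0.7 rod 0 arm 0
top 0.8 rod 0 arm 0
top 0.9 rod 0 arm 0
top 1.0 rod 0 arm 0
side 0.2 rod (497, array([0.24, 0.23]), array([0.33, 0.32])) arm (1522, array([ 0.03, -0.5 ]), array([0.28, 0.1 ]))
side 0.3 rod (1085, array([0.23, 0.21]), array([0.33, 0.32])) arm (5493, array([ 0.06, -0.5 ]), array([0.29, 0.11]))
side 0.4 rod (1299, array([0.23, 0.21]), array([0.33, 0.32])) arm (2830, array([ 0.18, -0.5 ]), array([0.29, 0.1 ]))
side 0.5 rod (881, array([0.25, 0.23]), array([0.32, 0.31])) arm (3388, array([ 0.19, -0.5 ]), array([0.29, 0.09]))
side 0.6 rod (351, array([0.25, 0.23]), array([0.32, 0.31])) arm (1919, array([ 0.19, -0.27]), array([0.29, 0.06]))
side 0.7 rod 0 arm 0
side 0.8 rod 0 arm 0
side 0.9 rod 0 arm 0
side 1.0 rod 0 arm 0
```

```bash
python3 - <<'E'
import cv2
cv2.imwrite("pics/s2.png",cv2.resize(cv2.imread("pics/side0.png")[0:384,300:512],None,fx=1.5,fy=1.5))
E
```

```text
(no output)
```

View pics/s2.png

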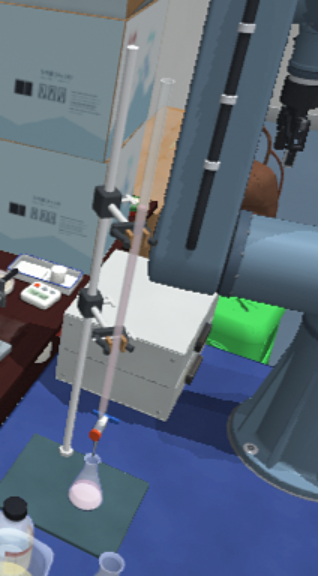

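The two tall rods stand at about (0.31,0.24) and (0.25,0.31) and reach z≈0.64. The carton corner is at about (0.43,-0.23). I'll raise the tool and swing it past both with the arm drawn in.

>>> {"fn": "step_arm", "kwargs": {"increments": [0,0,0,0.045,0,0,-0.1,0,0,0,0.045,0,0,-0.1,0,0,0,0.045,0,0,-0.1,0,0,0,0.045,0,0,-0.1,0,0.004,0.037,0,0,0,-0.054,0,0.004,0.037,0,0,0,0,0,0.004,0.037,0,0,0,0,0,0.004,0.037,0,0,0,0,0,0.004,0.037,0,0,0,0,0,0.004,0.037,0,0,0,0]}}

```text
time: 1.35
eef_pos: [0.2221, -0.3164, 0.4359]
eef_rot: [-3.137, 0.161, 0.0]
contact_force: [-0.2, -2.0, 0.8]
grip_width: 0.0001
grasp_force: 0.0
```

```bash
python3 - <<'E'
from station import *
s=sense();print(s["joints"].round(3) if hasattr(s["joints"],"round") else s["joints"],s["eef_pos"],s["eef_rot"],s["contact_force"],s["grip_width"])
E
```

```text
[-1.268 -0.357  1.752  0.     1.747  0.405] [ 0.22213174 -0.3164094   0.43588351] [-3.13682822e+00  1.60701371e-01  2.24417868e-04] [-0.18748693 -2.00210949  0.77213671] 0.00014383655337224418
```

>>> {"fn": "step_arm", "kwargs": {"increments": [0,0.021,0.036,0,0,0,0,0,0.021,0.036,0,0,0,0,0,0.021,0.036,0,0,0,0,0,0.021,0.036,0,0,0,0,0,0.021,0.036,0,0,0,0,0,0.021,0.036,0,0,0,0,0,0.026,0.038,0,0,0,0,0,0.026,0.038,0,0,0,0,0,0.026,0.038,0,0,0,0,0,0.026,0.038,0,0,0,0]}}

```text
time: 2.6
eef_pos: [0.4527, 0.0518, 0.436]
eef_rot: [3.137, -0.16, -0.0]
contact_force: [0.6, -0.7, 0.5]
grip_width: 0.0001
grasp_force: 0.0
```

>>> {"fn": "step_arm", "kwargs": {"increments": [0,0.037,0.0215,0,0,0,0,0,0.037,0.0215,0,0,0,0,0,0.037,0.0215,0,0,0,0,0,0.037,0.0215,0,0,0,0,0,0,0,-0.04,0,0,0,0,0,0,-0.04,0,0,0,0,0,0,-0.04,0,0,0,0,0,0,-0.03,0,0,0,0,0,0,0,0,0,0]}}

```text
time: 3.72
eef_pos: [0.5983, 0.1362, 0.2828]
eef_rot: [3.137, -0.16, -0.011]
contact_force: [-0.0, 0.4, 0.2]
grip_width: -0.0001
grasp_force: 0.0
```

```bash
python3 - <<'E'
from h import *
t,_=grab_frame("top");s,_=grab_frame("side");a=cv2.resize(t[170:255,210:320],None,fx=4.5,fy=4.5,interpolation=2);b=cv2.resize(s[130:255,215:300],None,fx=4.5,fy=4.5,interpolation=2)
H=max(a.shape[0],b.shape[0]);f=lambda x:cv2.copyMakeBorder(x,0,H-x.shape[0],0,0,0);m=np.hstack([f(a)[:,:400],f(b)]);cv2.imwrite("pics/m3.png",m);print(m.shape)
q=sense();print(q["joints"],q["eef_pos"],q["contact_force"])
E
```

```text
(562, 782, 3)
[3.05843153e-02 2.46549579e-01 1.46604342e+00 2.08935313e-05
 1.42848571e+00 1.70355152e+00] [0.60046605 0.13623177 0.28709695] [ 0.07560726 -0.03946655  0.7458549 ]
```

View pics/m3.png

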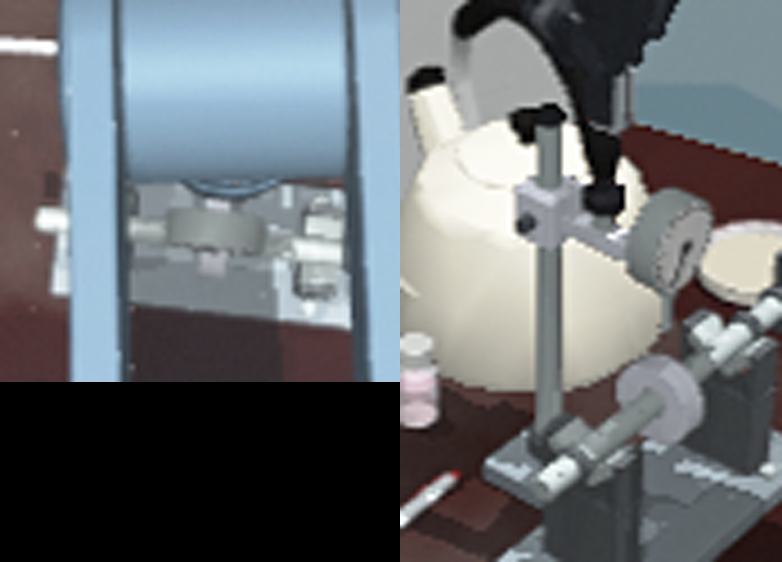

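The right panel shows the finger tips at (603,180), just above the knob at (603,200), and lined up. I'll descend.

>>> {"fn": "step_arm", "kwargs": {"increments": [0,0.0005,0.001,-0.006,0,0,0,0,0,0,-0.006,0,0,0,0,0,0,-0.006,0,0,0,0,0,0,-0.006,0,0,0,0,0,0,-0.005,0,0,0,0,0,0,0,0,0,0]}}

```text
time: 4.58
eef_pos: [0.6004, 0.1372, 0.2566]
eef_rot: [3.137, -0.161, -0.002]
contact_force: [0.4, 0.7, 0.4]
grip_width: 0.0001
grasp_force: 0.0
```

>>> {"fn": "step_arm", "kwargs": {"increments": [0,0,0,-0.002,0,0,0,0,0,0,-0.002,0,0,0,0,0,0,-0.002,0,0,0]}}

```text
time: 4.95
eef_pos: [0.6007, 0.1372, 0.2513]
eef_rot: [-3.137, 0.161, -0.0]
contact_force: [-0.4, 0.0, 0.4]
grip_width: 0.0002
grasp_force: 0.0
```

>>> {"fn": "step_arm", "kwargs": {"increments": [0,0,0,-0.002,0,0,0,0,0,0,-0.002,0,0,0]}}

```text
time: 5.2
eef_pos: [0.6006, 0.1372, 0.2471]
eef_rot: [-3.137, 0.16, 0.0]
contact_force: [0.3, 1.0, 0.2]
grip_width: -0.0003
grasp_force: 0.0
```

>>> {"fn": "step_arm", "kwargs": {"increments": [0,0,0,-0.0015,0,0,0,0,0,0,-0.0015,0,0,0]}}

```text
time: 5.45
eef_pos: [0.6007, 0.1372, 0.2444]
eef_rot: [-3.137, 0.161, -0.0]
contact_force: [-1.6, -0.1, 2.2]
grip_width: 0.0
grasp_force: 1.1
```

>>> {"fn": "step_arm", "kwargs": {"increments": [0,0,0,-0.0015,0,0,0,0,0,0,-0.0015,0,0,0]}}

```text
time: 5.7
eef_pos: [0.6007, 0.1372, 0.2414]
eef_rot: [-3.137, 0.16, -0.0]
contact_force: [-1.0, -1.2, 2.4]
grip_width: 0.0
grasp_force: 1.2
```

>>> {"fn": "step_arm", "kwargs": {"increments": [0,0,0,-0.0015,0,0,0,0,0,0,-0.0015,0,0,0]}}

```text
time: 5.95
eef_pos: [0.6007, 0.1372, 0.2382]
eef_rot: [-3.137, 0.16, -0.0]
contact_force: [-0.9, -0.2, 2.4]
grip_width: -0.0
grasp_force: 1.2
```

>>> {"fn": "step_arm", "kwargs": {"increments": [0,0,0,-0.0015,0,0,0,0,0,0,-0.0015,0,0,0]}}

```text
time: 6.2
eef_pos: [0.6007, 0.1372, 0.2352]
eef_rot: [-3.137, 0.161, -0.0]
contact_force: [-1.1, -1.1, 2.7]
grip_width: 0.0003
grasp_force: 1.2
```

```bash
python3 - <<'E'
from h import *
s,_=grab_frame("side");cv2.imwrite("pics/s4.png",s)
q=sense();print(q["eef_pos"],q["contact_force"])
E
```

```text
[0.60066755 0.13719488 0.23496416] [-0.41089552  0.08502485  2.44196057]
```

>>> {"fn": "step_arm", "kwargs": {"increments": [0,0,0,-0.0015,0,0,0,0,0,0,-0.0015,0,0,0]}}

```text
time: 6.5
eef_pos: [0.6007, 0.1372, 0.2322]
eef_rot: [3.137, -0.16, 0.0]
contact_force: [-0.6, 0.6, 2.3]
grip_width: -0.0001
grasp_force: 1.2
```

>>> {"fn": "step_arm", "kwargs": {"increments": [0,0,0,-0.0015,0,0,0,0,0,0,-0.0015,0,0,0]}}

```text
time: 6.75
eef_pos: [0.6007, 0.1372, 0.2292]
eef_rot: [3.137, -0.16, 0.0]
contact_force: [-1.2, -0.3, 2.1]
grip_width: -0.0001
grasp_force: 1.2
```

```bash
cat >> h.py <<'E'
def dial(z):
    """dial-face patch rectified: centre at height z, 56 mm wide; up=world z, right=robot's right (-fixture y)"""
    yaw=-.1015;fx=np.array([np.cos(yaw),np.sin(yaw),0]);fy=np.array([-np.sin(yaw),np.cos(yaw),0])
    s,_=grab_frame("side");c=np.array([.5551,.1422,z])-.008*fx
    w=.028;P=[c+w*(a*fy+[0,0,b]) for a,b in((1,1),(-1,1),(-1,-1),(1,-1))]
    H=cv2.getPerspectiveTransform(np.float32([proj("side",p) for p in P]),np.float32([[0,0],[240,0],[240,240],[0,240]]))
    return cv2.warpPerspective(s,H,(240,240),flags=cv2.INTER_CUBIC),s
E
python3 - <<'E'
from h import *
q=sense();z=q["eef_pos"][2]-.025-.010+.003;d,s=dial(z);r=cv2.resize(s[140:245,225:315],None,fx=5,fy=5,interpolation=2)
m=np.zeros((525,700,3),np.uint8);m[:,:450]=r;m[:240,455:695]=d;cv2.imwrite("pics/d5.png",m);print(q["eef_pos"],q["contact_force"],proj("side",[.5551,.1422,z]))
E
```

```text
[0.60068917 0.13719592 0.22920031] [-1.18441121 -0.33741595  2.07723258] [274.8 186.4]
```

View pics/d5.png

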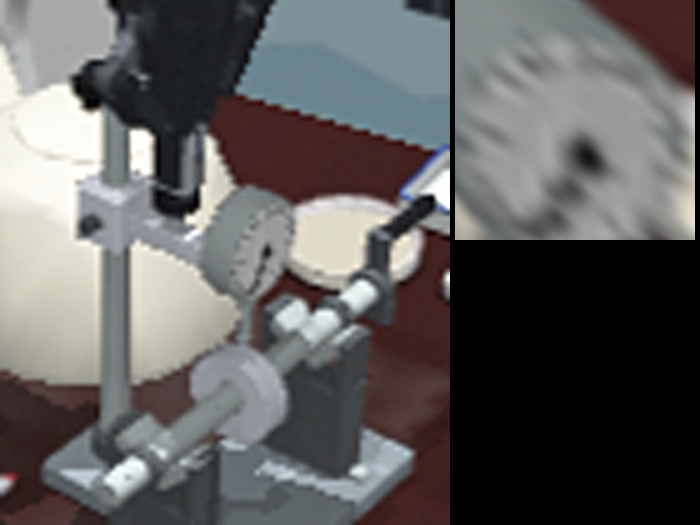

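The needle is still at lower left: in the patch the hub is at (585,153) and the tip at (550,205), so the plunger is free. The disc sits to the right of the shaft in the side view, which means its high spot faces the robot. I'll go on in small steps.

>>> {"fn": "step_arm", "kwargs": {"increments": [0,0,0,-0.001,0,0,0,0,0,0,-0.001,0,0,0]}}

```text
time: 7.05
eef_pos: [0.6007, 0.1372, 0.2273]
eef_rot: [-3.137, 0.16, -0.0]
contact_force: [-1.3, -0.8, 2.4]
grip_width: -0.0004
grasp_force: 1.1
```

>>> {"fn": "step_arm", "kwargs": {"increments": [0,0,0,-0.001,0,0,0,0,0,0,-0.001,0,0,0]}}

```text
time: 7.3
eef_pos: [0.6007, 0.1372, 0.2252]
eef_rot: [3.137, -0.16, 0.0]
contact_force: [-1.3, 0.6, 2.4]
grip_width: 0.0
grasp_force: 1.1
```

```bash
cat >> h.py <<'E'
def needle(z,save=None):
    d,s=dial(z);g=cv2.cvtColor(d,6).astype(float)
    # hub: darkest blob near the centre
    b=cv2.GaussianBlur(g,(0,0),5);win=b[80:200,70:190];j,i=np.unravel_index(win.argmin(),win.shape);h=np.array([i+70,j+80])
    best=[]
    for a in np.arange(0,2*np.pi,.05):
        r=np.arange(22,62,2);x=(h[0]+r*np.cos(a)).round().astype(int).clip(0,239);y=(h[1]-r*np.sin(a)).round().astype(int).clip(0,239);best.append((b[y,x].mean(),a))
    best=[v for v in best];m=min(best);
    if save:cv2.imwrite(save,d)
    return h,"deg(ccw from right)",round(np.degrees(m[1])),round(m[0]),"median",round(np.median([v[0] for v in best]))
E
python3 - <<'E'
from h import *
q=sense();z=q["eef_pos"][2]-.035;print(needle(z,"pics/n6.png"),q["contact_force"])
E
```

```text
(array([134, 144]), 'deg(ccw from right)', 238, 97, 'median', 149) [-1.30219608  0.62793647  2.42999194]
```

>>> {"fn": "step_arm", "kwargs": {"increments": [0,0,0,-0.001,0,0,0,0,0,0,-0.001,0,0,0]}}

```text
time: 7.6
eef_pos: [0.6007, 0.1372, 0.2232]
eef_rot: [-3.137, 0.16, -0.0]
contact_force: [-1.0, -0.1, 2.1]
grip_width: -0.0
grasp_force: 1.1
```

```bash
python3 - <<'E'
from h import *
q=sense();z=q["eef_pos"][2]-.035;print(needle(z,"pics/n7.png"),q["contact_force"])
E
```

```text
(array([133, 145]), 'deg(ccw from right)', 238, 101, 'median', 148) [-1.01318057 -0.09295088  2.05731626]
```

>>> {"fn": "step_arm", "kwargs": {"increments": [0,0,0,-0.001,0,0,0,0,0,0,-0.001,0,0,0]}}

```text
time: 7.9
eef_pos: [0.6007, 0.1372, 0.2213]
eef_rot: [-3.137, 0.161, -0.0]
contact_force: [-0.7, 0.2, 2.5]
grip_width: 0.0001
grasp_force: 1.4
```

```bash
python3 - <<'E'
from h import *
q=sense();z=q["eef_pos"][2]-.035;print(needle(z,"pics/n8.png"),q["contact_force"])
E
```

```text
(array([133, 143]), 'deg(ccw from right)', 238, 101, 'median', 151) [-0.66694487  0.17552461  2.46054339]
```

>>> {"fn": "step_arm", "kwargs": {"increments": [0,0,0,-0.001,0,0,0,0,0,0,-0.001,0,0,0]}}

```text
time: 8.2
eef_pos: [0.6007, 0.1372, 0.2194]
eef_rot: [-3.137, 0.16, -0.0]
contact_force: [-1.8, -0.7, 3.6]
grip_width: 0.0001
grasp_force: 2.0
```

```bash
python3 - <<'E'
from h import *
q=sense();z=q["eef_pos"][2]-.035;print(needle(z,"pics/n9.png"),q["contact_force"])
E
```

```text
(array([134, 144]), 'deg(ccw from right)', 215, 98, 'median', 148) [-1.81487684 -0.72018501  3.57907986]
```

>>> {"fn": "step_arm", "kwargs": {"increments": [0,0,0,-0.001,0,0,0]}}

```text
time: 8.38
eef_pos: [0.6007, 0.1372, 0.2184]
eef_rot: [3.137, -0.16, 0.0]
contact_force: [-1.8, 0.5, 4.6]
grip_width: 0.0002
grasp_force: 2.1
```

```bash
python3 - <<'E'
from h import *
q=sense();z=q["eef_pos"][2]-.035;print(needle(z,"pics/n10.png"),q["contact_force"])
E
```

```text
(array([133, 145]), 'deg(ccw from right)', 198, 89, 'median', 152) [-1.78539898  0.5102507   4.58450672]
```

>>> {"fn": "step_arm", "kwargs": {"increments": [0,0,0,-0.0012,0,0,0,0,0,0,0,0,0,0]}}

```text
time: 8.68
eef_pos: [0.6007, 0.1372, 0.217]
eef_rot: [-3.137, 0.161, -0.0]
contact_force: [-0.6, -0.4, 3.6]
grip_width: -0.0002
grasp_force: 1.7
```

```bash
python3 - <<'E'
from h import *
q=sense();z=q["eef_pos"][2]-.035;print(needle(z,"pics/n11.png"),q["eef_pos"],q["contact_force"])
cv2.imwrite("pics/n11m.png",np.hstack([cv2.imread(f"pics/n{i}.png") for i in(8,11)]))
E
```

```text
(array([134, 146]), 'deg(ccw from right)', 175, 79, 'median', 149) [0.60068061 0.13721384 0.21699672] [-0.58234735 -0.41753038  3.64839842]
```

View pics/n11m.png

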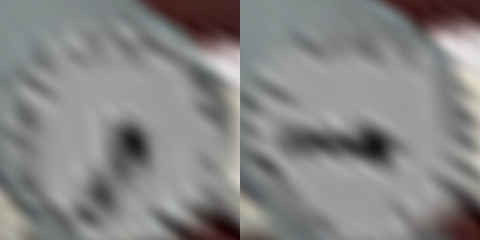

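The needle has swung from 238° to 175°, so the plunger is pressed in about 4.1 mm. Next I'll back off upward and measure the disc's offset from its outline in the first side picture.

>>> {"fn": "step_arm", "kwargs": {"increments": [0,0,0,0.005,0,0,0,0,0,0,0.03,0,0,0,0,0,0,0.045,0,0,0,0,0,0,0.045,0,0,0,0,0,0,0,0,0,0]}}

```text
time: 9.35
eef_pos: [0.6025, 0.1373, 0.3471]
eef_rot: [-3.137, 0.16, -0.013]
contact_force: [0.7, 0.1, 0.0]
grip_width: -0.0
grasp_force: 0.0
```

```bash
python3 - <<'E'
from h import *
q=sense();print(q["eef_pos"],q["contact_force"],needle(.183))
s,_=grab_frame("side");cv2.imwrite("pics/s12.png",s)
yaw=-.1015;fx=np.array([np.cos(yaw),np.sin(yaw),0]);fy=np.array([-np.sin(yaw),np.cos(yaw),0]);O=np.array([.5551,.1422,.1])
a=np.arange(0,6.28,.05)
pts=np.array([proj("side",O+k*fy+.026*(np.cos(t)*fx+np.sin(t)*np.array([0,0,1]))) for k in(-.008,.008) for t in a])
print("centred disc bounds",pts.min(0),pts.max(0),"axis at face",proj("side",O+.008*fy),"5mm x",proj("side",O+.005*fx)-proj("side",O),"5mm z",proj("side",O+[0,0,.005])-proj("side",O), "shaft end",proj("side",O+.114*fy))
r=s[195:240,250:300];cv2.imwrite("pics/disc.png",cv2.resize(r,None,fx=14,fy=13,interpolation=cv2.INTER_CUBIC))
E
```

```text
[0.60252353 0.13731028 0.34710752] [0.67289273 0.09236593 0.04331352] (array([134, 150]), 'deg(ccw from right)', 175, 78, 'median', 147)
centred disc bounds [263.7 207.3] [283.6 227.9] axis at face [271.7 219.1] 5mm x [-1.5 -0.7] 5mm z [ 0.1 -1.5] shaft end [245.9 240. ]
```

View pics/disc.png

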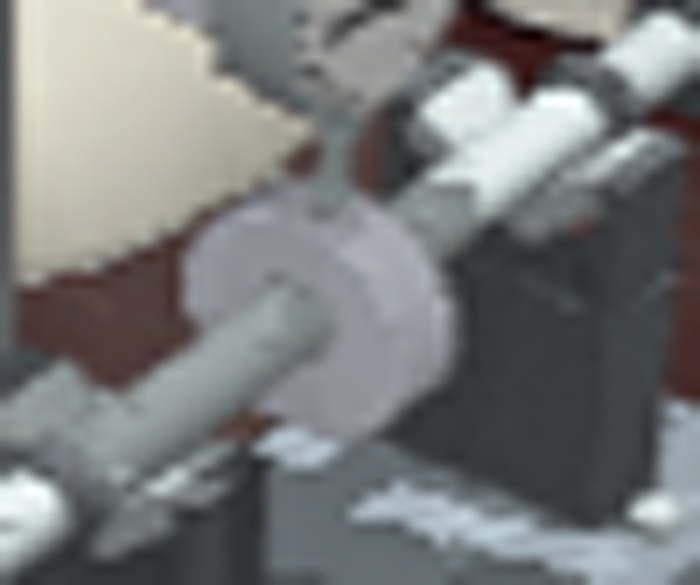

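The disc outline sits about 1-2 px low in the picture, so its high spot is near the bottom, perhaps slightly on the +x side. I'll turn the tool 90° and move over the grip.

>>> {"fn": "step_arm", "kwargs": {"increments": [0.04,-0.007,-0.016,0,0,0,0.1745,0.04,-0.007,-0.016,0,0,0,0.1745,0.04,-0.007,-0.016,0,0,0,0.1745,0.04,-0.007,-0.016,0,0,0,0.1745,0.04,-0.007,-0.016,0,0,0,0.1745,0.04,-0.007,-0.016,0,0,0,0.1745,0.04,-0.007,-0.016,0,0,0,0.1745,0.04,-0.007,-0.016,0,0,0,0.1745,0.04,-0.006,-0.017,0,0,0,0.1745,0.04,0,0,-0.05,0,0,0,0.04,0,0,-0.05,0,0,0,0.04,0,0,0,0,0,0]}}

```text
time: 10.95
eef_pos: [0.5348, -0.007, 0.2364]
eef_rot: [-2.325, -2.098, 0.011]
contact_force: [0.1, -0.0, 0.5]
grip_width: 0.0399
grasp_force: 0.0
```

```bash
python3 - <<'E'
from h import *
from scipy.spatial.transform import Rotation as R
q=sense();print(q["eef_pos"],R.from_rotvec(q["eef_rot"]).as_matrix().round(3).tolist(),q["grip_width"],q["joints"])
s,_=grab_frame("side");r=s[130:230,270:370];cv2.imwrite("pics/g13.png",cv2.resize(r,None,fx=5,fy=5,interpolation=2))
E
```

```text
[ 0.53484843 -0.00701367  0.23639106] [[0.103, 0.995, -0.012], [0.995, -0.103, 0.003], [0.002, -0.012, -1.0]] 0.03993839128005631 [-2.35154334e-01  1.18091942e-01  1.71983698e+00 -1.63877645e-05
  1.31573428e+00 -1.32405644e-01]
```

View pics/g13.png

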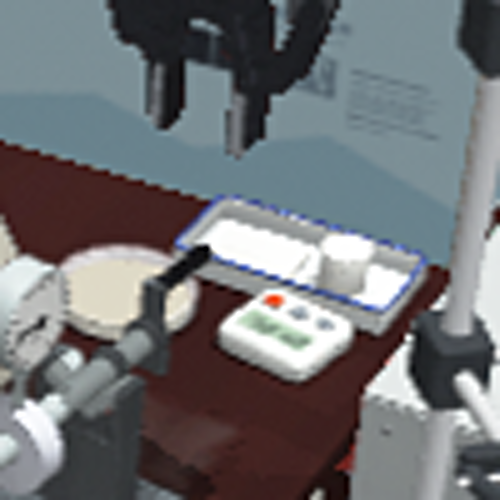

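>>> {"fn": "step_arm", "kwargs": {"increments": [0.04,0,0,-0.035,0,0,0,0.04,0,0,-0.035,0,0,0,0.04,0,0,0,0,0,0,0.04,0,0,0,0,0,0]}}

```text
time: 11.5
eef_pos: [0.5402, -0.0081, 0.1746]
eef_rot: [2.33, 2.103, 0.003]
contact_force: [1.2, 0.5, 0.3]
grip_width: 0.04
grasp_force: 0.0
```

>>> {"fn": "step_arm", "kwargs": {"increments": [0.04,0,0,-0.015,0,0,0,0.04,0,0,-0.015,0,0,0,0.04,0,0,-0.0105,0,0,0,0.04,0,0,0,0,0,0,0.03,0,0,0,0,0,0,0.02,0,0,0,0,0,0,0.014,0,0,0,0,0,0,0.012,0,0,0,0,0,0,0.008,0,0,0,0,0,0,0.005,0,0,0,0,0,0,0,0,0,0,0,0,0,0,0,0,0,0,0], "squeeze": 20}}

```text
schema error: expected a multiple of 7 numbers
```

```bash
cat > arc.py <<'E'
# rows to carry the grip along the circle from angle a to b (deg from top, + toward -fixture x)
import numpy as np,sys
a,b,n=float(sys.argv[1]),float(sys.argv[2]),int(sys.argv[3]);t=np.radians(np.linspace(a,b,n+1));fx=np.array([np.cos(.1015),-np.sin(.1015)])
P=np.c_[-.028*np.sin(t)[:,None]*fx,.028*np.cos(t)];D=np.diff(P.round(4),axis=0)
print(D.round(4).tolist())
E
python3 arc.py 0 60 8;python3 arc.py 60 120 8;python3 arc.py 120 180 8
python3 -c "
from station import *
q=sense();print(q['eef_pos'],q['contact_force'],q['grip_width'],q['grasp_force'])"
```

```text
[[-0.0036, 0.0004, -0.0002], [-0.0036, 0.0003, -0.0008], [-0.0035, 0.0004, -0.0011], [-0.0032, 0.0003, -0.0017], [-0.0031, 0.0003, -0.002], [-0.0027, 0.0003, -0.0024], [-0.0024, 0.0003, -0.0028], [-0.002, 0.0002, -0.003]]
[[-0.0016, 0.0001, -0.0033], [-0.0012, 0.0001, -0.0035], [-0.0007, 0.0001, -0.0035], [-0.0003, 0.0, -0.0037], [0.0003, 0.0, -0.0037], [0.0007, -0.0001, -0.0035], [0.0012, -0.0001, -0.0035], [0.0016, -0.0001, -0.0033]]
[[0.002, -0.0002, -0.003], [0.0024, -0.0003, -0.0028], [0.0027, -0.0003, -0.0024], [0.0031, -0.0003, -0.002], [0.0032, -0.0003, -0.0017], [0.0035, -0.0004, -0.0011], [0.0036, -0.0003, -0.0008], [0.0036, -0.0004, -0.0002]]
[ 0.54022971 -0.00811267  0.17464999] [1.17214205 0.45661017 0.28133566] 0.04002517799605275 0.0
```

>>> {"fn": "step_arm", "kwargs": {"increments": [0.04,0,0,-0.015,0,0,0,0.04,0,0,-0.015,0,0,0,0.04,0,0,-0.0105,0,0,0,0.04,0,0,0,0,0,0,0.03,0,0,0,0,0,0,0.02,0,0,0,0,0,0,0.014,0,0,0,0,0,0,0.012,0,0,0,0,0,0,0.008,0,0,0,0,0,0,0.005,0,0,0,0,0,0,0.005,0,0,0,0,0,0], "squeeze": 20}}

```text
time: 12.88
eef_pos: [0.5388, -0.0078, 0.1318]
eef_rot: [2.332, 2.105, 0.0]
contact_force: [0.4, 0.3, 1.0]
grip_width: 0.0101
grasp_force: 19.6
```

```bash
python3 -c "
from h import *
q=sense();print(q['eef_pos'],q['contact_force'],q['grip_width'],q['grasp_force'],needle(.183))"
```

```text
[ 0.53877254 -0.00783832  0.13175489] [0.36899728 0.32815616 1.00522538] 0.010127026247219797 19.615158140659332 (array([133, 151]), 'deg(ccw from right)', 175, 98, 'median', 179)
```

The grip is held: opening 10 mm, force low. I'll carry it round toward -x.

>>> {"fn": "step_arm", "kwargs": {"increments": [0.005,-0.0036,0.0004,-0.0002,0,0,0,0.005,-0.0036,0.0003,-0.0008,0,0,0,0.005,-0.0035,0.0004,-0.0011,0,0,0,0.005,-0.0032,0.0003,-0.0017,0,0,0,0.005,0,0,0,0,0,0]}}

```text
time: 13.55
eef_pos: [0.524, -0.0063, 0.1274]
eef_rot: [-2.331, -2.104, 0.001]
contact_force: [0.4, 0.0, 1.6]
grip_width: 0.0101
grasp_force: 19.6
```

```bash
python3 -c "
from h import *
q=sense();print(q['eef_pos'],q['contact_force'],q['grip_width'],q['grasp_force'],needle(.183))"
```

```text
[ 0.52398982 -0.00629843  0.12740991] [0.40454256 0.00628169 1.60463699] 0.010063928129231042 19.638338685035706 (array([131, 148]), 'deg(ccw from right)', 152, 91, 'median', 179)
```

>>> {"fn": "step_arm", "kwargs": {"increments": [0.005,-0.0031,0.0003,-0.002,0,0,0,0.005,-0.0027,0.0003,-0.0024,0,0,0,0.005,-0.0024,0.0003,-0.0028,0,0,0,0.005,-0.002,0.0002,-0.003,0,0,0,0.005,0,0,0,0,0,0]}}

```text
time: 14.22
eef_pos: [0.5141, -0.0052, 0.117]
eef_rot: [-2.332, -2.104, 0.001]
contact_force: [2.2, 0.5, -1.6]
grip_width: 0.0104
grasp_force: 19.6
```

```bash
python3 -c "
from h import *
q=sense();print(q['eef_pos'],q['contact_force'],q['grip_width'],q['grasp_force'],needle(.183))"
```

```text
[ 0.51407192 -0.00524111  0.11701629] [ 2.19970274  0.4973291  -1.56651779] 0.01038204526876118 19.57644760608673 (array([135, 150]), 'deg(ccw from right)', 120, 98, 'median', 180)
```

The needle rises as expected and fits a high spot roughly 160° round in this direction. I'll continue.

>>> {"fn": "step_arm", "kwargs": {"increments": [0.005,-0.0016,0.0001,-0.0033,0,0,0,0.005,-0.0012,0.0001,-0.0035,0,0,0,0.005,-0.0007,0.0001,-0.0035,0,0,0,0.005,-0.0003,0,-0.0037,0,0,0,0.005,0.0003,0,-0.0037,0,0,0,0.005,0.0007,-0.0001,-0.0035,0,0,0,0.005,0.0012,-0.0001,-0.0035,0,0,0,0.005,0.0016,-0.0001,-0.0033,0,0,0,0.005,0,0,0,0,0,0]}}

```text
time: 15.4
eef_pos: [0.515, -0.0054, 0.0894]
eef_rot: [2.332, 2.104, 0.001]
contact_force: [4.9, -0.5, 0.5]
grip_width: 0.0106
grasp_force: 19.8
```

```bash
python3 arc.py 120 160 4; python3 -c "
from h import *
q=sense();print(q['eef_pos'],q['contact_force'],q['grip_width'],q['grasp_force'],needle(.183,'pics/n120.png'))"
```

```text
[[0.0028, -0.0003, -0.004], [0.0034, -0.0004, -0.0034], [0.004, -0.0004, -0.0028], [0.0044, -0.0004, -0.0021]]
[ 0.5149648  -0.00544859  0.08936795] [ 4.87548683 -0.49715969  0.54647118] 0.010600361298059574 19.84701633453369 (array([135, 149]), 'deg(ccw from right)', 49, 133, 'median', 177)
```

```bash
cat >> h.py <<'E'
def needle2(z=.183):
    d,s=dial(z);b=cv2.GaussianBlur(cv2.cvtColor(d,6).astype(float),(0,0),3)
    c=b[110:190,95:175];m=np.clip(np.percentile(c,50)-40-c,0,None);h=np.array([134,149.])
    A=np.radians(np.arange(-120,300,1.));r=np.arange(20,58,2)
    xs=(h[0]+np.outer(np.cos(A),r)).astype(np.float32);ys=(h[1]-np.outer(np.sin(A),r)).astype(np.float32)
    p=cv2.remap(b.astype(np.float32),xs,ys,cv2.INTER_LINEAR).mean(1);p=cv2.GaussianBlur(p[None],(0,0),3,borderType=cv2.BORDER_REPLICATE)[0]
    i=p[40:390].argmin()+40;w=np.clip(p[i-14:i+15].max()-p[i-14:i+15],0,None)**2
    q=sense()["eef_pos"];return round(float((np.degrees(A[i-14:i+15])*w).sum()/w.sum()),1),round(float(p[i])),q.round(4)
E
python3 -c "
from h import *
print(needle2(),needle2())"; for a in "160 180" "180 200"; do python3 arc.py $a 2;done
```

```text
(47.6, 131, array([ 0.5149, -0.0054,  0.0894])) (47.8, 132, array([ 0.5149, -0.0054,  0.0895]))
[[0.0047, -0.0005, -0.0013], [0.0048, -0.0005, -0.0004]]
[[0.0048, -0.0005, 0.0004], [0.0047, -0.0005, 0.0013]]
```

>>> {"fn": "step_arm", "kwargs": {"increments": [0.005,0.0028,-0.0003,-0.004,0,0,0,0.005,0.0034,-0.0004,-0.0034,0,0,0,0.005,0,0,0,0,0,0,0.005,0,0,0,0,0,0]}}

```text
time: 16.05
eef_pos: [0.521, -0.006, 0.0821]
eef_rot: [2.332, 2.104, 0.001]
contact_force: [4.3, 0.4, 1.2]
grip_width: 0.0097
grasp_force: 19.9
```

```bash
python3 -c "
from h import *
print(needle2(),needle2(),sense()['contact_force'])"
```

```text
(33.7, 109, array([ 0.521 , -0.0061,  0.0822])) (33.6, 109, array([ 0.521 , -0.006 ,  0.0822])) [ 5.30920793 -0.51408078  0.95829536]
```

>>> {"fn": "step_arm", "kwargs": {"increments": [0.005,0.004,-0.0004,-0.0028,0,0,0,0.005,0.0044,-0.0004,-0.0021,0,0,0,0.005,0,0,0,0,0,0,0.005,0,0,0,0,0,0]}}

```text
time: 16.65
eef_pos: [0.5291, -0.0068, 0.0773]
eef_rot: [-2.332, -2.105, 0.0]
contact_force: [2.8, 0.0, 4.6]
grip_width: 0.0099
grasp_force: 20.1
```

```bash
python3 -c "
from h import *
print(needle2(),needle2(),sense()['contact_force'])"
```

```text
(33.1, 100, array([ 0.5291, -0.0068,  0.0774])) (33.0, 100, array([ 0.5291, -0.0069,  0.0774])) [ 2.55495017 -0.2082478   4.06875491]
```

>>> {"fn": "step_arm", "kwargs": {"increments": [0.005,0.0047,-0.0005,-0.0013,0,0,0,0.005,0.0048,-0.0005,-0.0004,0,0,0,0.005,0,0,0,0,0,0,0.005,0,0,0,0,0,0]}}

```text
time: 17.25
eef_pos: [0.5377, -0.0076, 0.0752]
eef_rot: [-2.331, -2.104, 0.002]
contact_force: [-0.3, 0.4, 6.0]
grip_width: 0.01
grasp_force: 19.9
```

```bash
python3 - <<'E'
from h import *
print(needle2(),needle2(),sense()['contact_force'])
s,_=grab_frame("side")
cv2.imwrite("pics/f14.png",np.hstack([cv2.resize(s[150:260,235:325],None,fx=4,fy=4,interpolation=2),cv2.resize(dial(.183)[0],(440,440))]))
E
```

```text
(33.6, 108, array([ 0.5377, -0.0076,  0.0752])) (33.5, 108, array([ 0.5377, -0.0076,  0.0752])) [ 0.87592621 -0.86067235  5.86279685]
```

View pics/f14.png

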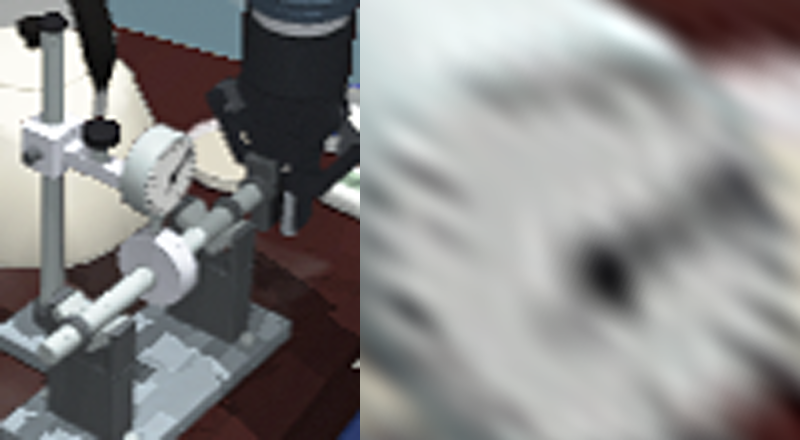

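>>> {"fn": "step_arm", "kwargs": {"increments": [0.005,0.0048,-0.0005,0.0004,0,0,0,0.005,0.0047,-0.0005,0.0013,0,0,0,0.005,0,0,0,0,0,0,0.005,0,0,0,0,0,0]}}

```text
time: 17.95
eef_pos: [0.5482, -0.0087, 0.0771]
eef_rot: [-2.332, -2.105, -0.0]
contact_force: [-0.8, -0.6, 2.7]
grip_width: 0.01
grasp_force: 19.8
```

```bash
python3 arc.py 200 210 1;python3 arc.py 200 190 1; python3 - <<'E'
from h import *
print(needle2(),needle2(),sense()['contact_force'])
cv2.imwrite("pics/n200.png",dial(.183)[0])
E
```

```text
[[0.0044, -0.0004, 0.0021]]
[[-0.0047, 0.0005, -0.0013]]
(60.4, 110, array([ 0.5481, -0.0087,  0.0771])) (60.4, 110, array([ 0.5481, -0.0087,  0.0772])) [0.45882091 0.76014303 1.89345609]
```

>>> {"fn": "step_arm", "kwargs": {"increments": [0.005,-0.0047,0.0005,-0.0013,0,0,0,0.005,0,0,0,0,0,0,0.005,0,0,0,0,0,0]}}

```text
time: 18.48
eef_pos: [0.5432, -0.0083, 0.076]
eef_rot: [-2.332, -2.105, 0.0]
contact_force: [-0.6, 0.2, 2.3]
grip_width: 0.0103
grasp_force: 19.9
```

```bash
python3 -c "
from h import *
print(needle2(),needle2(),sense()['contact_force'])"
for a in "190 185" "185 160" "160 130"; do python3 arc.py $a $([ "$a" = "190 185" ] && echo 1 || echo 3);done
```

```text
(47.4, 125, array([ 0.5433, -0.0083,  0.076 ])) (47.4, 125, array([ 0.5433, -0.0083,  0.076 ])) [-0.61690963 -0.12344877  2.74803886]
[[-0.0024, 0.0003, -0.0003]]
[[-0.004, 0.0004, -0.0001], [-0.004, 0.0004, 0.0006], [-0.0039, 0.0004, 0.0011]]
[[-0.0044, 0.0004, 0.0021], [-0.004, 0.0004, 0.0028], [-0.0034, 0.0004, 0.0034]]
```

```bash
python3 arc.py 190 110 8; python3 arc.py 110 155 5
```

```text
[[-0.0048, 0.0005, -0.0004], [-0.0048, 0.0005, 0.0004], [-0.0047, 0.0005, 0.0013], [-0.0044, 0.0004, 0.0021], [-0.004, 0.0004, 0.0028], [-0.0034, 0.0004, 0.0034], [-0.0028, 0.0003, 0.004], [-0.0021, 0.0002, 0.0044]]
[[0.0018, -0.0002, -0.004], [0.0024, -0.0003, -0.0036], [0.003, -0.0003, -0.0033], [0.0034, -0.0003, -0.0027], [0.0038, -0.0004, -0.0022]]
```

>>> {"fn": "step_arm", "kwargs": {"increments": [0.005,-0.0048,0.0005,-0.0004,0,0,0,0.005,-0.0048,0.0005,0.0004,0,0,0,0.005,-0.0047,0.0005,0.0013,0,0,0,0.005,-0.0044,0.0004,0.0021,0,0,0,0.005,-0.004,0.0004,0.0028,0,0,0,0.005,-0.0034,0.0004,0.0034,0,0,0,0.005,-0.0028,0.0003,0.004,0,0,0,0.005,0,0,0,0,0,0,0.005,0,0,0,0,0,0]}}

```text
time: 19.7
eef_pos: [0.5146, -0.0053, 0.09]
eef_rot: [2.332, 2.105, -0.0]
contact_force: [1.7, 0.4, 5.3]
grip_width: 0.0101
grasp_force: 20.3
```

```bash
python3 -c "
from h import *
print(needle2(),needle2(),sense()['contact_force'])"
```

```text
(49.2, 116, array([ 0.5146, -0.0053,  0.0899])) (49.0, 116, array([ 0.5146, -0.0053,  0.0899])) [ 3.01321932 -0.41259443  4.38879403]
```

>>> {"fn": "step_arm", "kwargs": {"increments": [0.005,-0.0021,0.0002,0.0044,0,0,0,0.005,0,0,0,0,0,0,0.005,0,0,0,0,0,0]}}

```text
time: 20.18
eef_pos: [0.5126, -0.0051, 0.0941]
eef_rot: [2.332, 2.105, 0.0]
contact_force: [3.9, -0.4, 4.3]
grip_width: 0.0104
grasp_force: 20.3
```

```bash
python3 -c "
from h import *
print(needle2(),needle2(),sense()['contact_force'])"
```

```text
(60.4, 111, array([ 0.5126, -0.0051,  0.0941])) (60.4, 110, array([ 0.5126, -0.0051,  0.0941])) [3.40656958 0.02121449 4.55836154]
```

The same needle reading appears at 110° and 200°, and again at 120° and 189°. That puts the peak at about 154.5-155°, so I'll move there.

>>> {"fn": "step_arm", "kwargs": {"increments": [0.005,0.0018,-0.0002,-0.004,0,0,0,0.005,0.0024,-0.0003,-0.0036,0,0,0,0.005,0.003,-0.0003,-0.0033,0,0,0,0.005,0.0034,-0.0003,-0.0027,0,0,0,0.005,0.0038,-0.0004,-0.0022,0,0,0,0.005,0,0,0,0,0,0,0.005,0,0,0,0,0,0]}}

```text
time: 21.15
eef_pos: [0.527, -0.0067, 0.0782]
eef_rot: [2.332, 2.105, 0.0]
contact_force: [3.6, -1.4, 3.8]
grip_width: 0.0104
grasp_force: 20.2
```

```bash
python3 -c "
from h import *
n=needle2();p=n[2];print(n,needle2(),sense()['contact_force'],np.degrees(np.arctan2(-(p[0]-.539)/.995,p[2]-.1038)))"
```

```text
(32.7, 101, array([ 0.527 , -0.0067,  0.0782])) (32.6, 101, array([ 0.527 , -0.0067,  0.0782])) [ 4.43975863 -0.01246851  3.47591564] 154.77461610575747
```

>>> {"fn": "step_arm", "kwargs": {"increments": [0.012,0,0,0,0,0,0,0.016,0,0,0,0,0,0,0.022,0,0,0,0,0,0,0.032,0,0,0,0,0,0,0.036,0,0,0,0,0,0,0.036,0,0,0.02,0,0,0,0.036,0,0,0.04,0,0,0,0.036,0,0,0.05,0,0,0,0.036,0,0,0.05,0,0,0,0.036,0,0,0.05,0,0,0,0.036,0,0,0,0,0,0]}}

```text
time: 22.62
eef_pos: [0.5291, -0.0071, 0.2933]
eef_rot: [2.326, 2.1, 0.008]
contact_force: [1.5, 0.2, -0.7]
grip_width: 0.0361
grasp_force: 0.0
```

```bash
python3 - <<'E'
from h import *
print(needle2(),sense()['contact_force'])
s,_=grab_frame("side");t,_=grab_frame("top")
a=cv2.resize(s[150:260,225:335],(440,440),interpolation=2);b=cv2.resize(t[190:250,200:340],(340,146),interpolation=2);d=cv2.resize(dial(.183)[0],(290,290))
m=np.zeros((440,790,3),np.uint8);m[:,:440]=a;m[:146,445:785]=b;m[150:440,445:735]=d;cv2.imwrite("pics/fin.png",m)
E
```

```text
(32.2, 95, array([ 0.5278, -0.0068,  0.2903])) [ 0.12503002  0.25901178 -0.70342903]
```

View pics/fin.png

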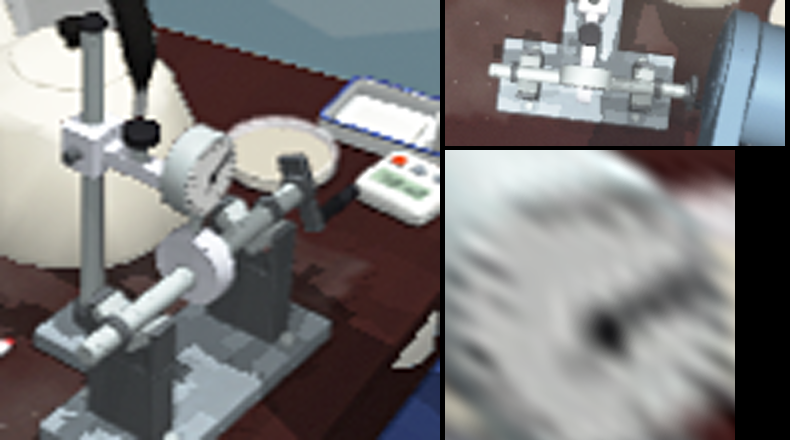

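The gripper is clear and the shaft is bedded in the V-blocks. The crank grip hangs at about (345,195), and the needle is at its highest reading (32°). I'm handing in.

```bash
python3 -c "
from station import *
print(close_job())"
```

```text
the job is handed in; nothing more can be done
None
```

The job is handed in at about 23 s: the plunger was pressed in about 4 mm, then the shaft was turned about 155° to the needle's highest reading, accurate to a few degrees. The shaft looked bedded in the V-blocks and the gripper was clear. I kept away from the glassware but did not check each item's position at the end.

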